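Burnish the brass edging of a thimble case and close it

TASK

Take the orange T-handled sprung stylus from its cradle and run its tip along the brass strip on the rim of the open thimble case, from the red dot round the corner to the plain end, slowly (about 3 to 4 cm a second), with the sprung tip kept part-way pressed in (never to its stop) and always on the brass. Then lay the stylus back in the notches of its cradle and, last, lower the lid gently until it is fully closed. Leave the jar and the loose thimbles where they stand.

Things in the scene. Friction and masses are not known exactly. Their poses are not given: they have to be found in the camera images.
- stylus: T-handled stylus, loose, about 0.12 kg: orange handle bar 110 mm long (x axis), 22 mm square in section; under its middle a steel shank 14 mm thick (brass collar 18 mm) reaching 51 mm below the handle centre, then a thinner sprung tip. Origin: centre of the handle bar; z up, tip straight down. Starts lying in the cradle's notches, handle along the cradle's x; either way round will do.
- tip (a point): lowest point of the stylus's round-ended tip (8 mm thick), 76 mm straight below the handle centre when the spring is out.
- plunger (a joint): how far the sprung tip is pushed into the shank: 0 out, 0.012 m at its stop. Force 0.9 N at 0 and 0.3 N more for each mm.
- cradle: fixed wooden cradle, base 120 x 80 x 10 mm, origin under its centre. Two uprights 12 mm thick, 56 mm wide, 98 mm tall, at x = +-42 mm, with flared notches (26 mm wide at their floor, 37 mm at the top; floor 85 mm up) on the x axis line that carry the handle near its ends. Stylus in place: handle centre 96 mm above the origin, its middle free for the fingers.
- case: fixed dark wood case, 150 (x) x 220 (y) x 50 mm high, flat rim 24 mm wide; origin under its centre, front at -x, lid hinged at the +x top edge. A brass strip 10 mm wide lies flush in the rim (z = 50 mm): along x = -63 mm from y = +70 mm (red dot at y = +82 mm) to the corner at y = -98 mm, then along y = -98 mm to x = -10 mm.
- seam_start (a point): centre line of the strip at its red-dot end, on the rim's top.
- seam_corner (a point): where the centre lines of the two legs of the strip meet, on the rim's top.
- seam_end (a point): centre line of the strip at its plain end, on the rim's top.
- lidpanel (a joint): angle of the lid: 0 closed, 1.57 upright; starts at 1.55 to 1.7. Stiff hinge: it stays where it is left; 1 to 4 N at the front edge moves it. A board 150 mm (from hinge to front) x 220 mm, 10 mm thick, with a brass tab 15 mm long, 60 mm wide, 10 mm thick on the front edge; push it shut by its outer face or hold it by the tab.
- lid_hinge (a point): middle of the lid's hinge line, on the case's back top edge (x = +75 mm, z = 50 mm in the case); the lid lies within 0.5 to 10.5 mm of it, measured across the lid, on the outer side.
- lid_tab (a point): centre of the tab's outer face (top face when closed), 157.5 mm from the hinge line.
- jar: green glass jar with a brass cap, 64 mm thick, 100 mm tall, loose; origin at the centre of its underside. Leave alone.
- thimble_a: white porcelain thimble, 27 mm wide, 29 mm tall, loose on the bench; origin at the centre of its underside. Leave alone.
- thimble_b: blue porcelain thimble, 27 mm wide, 29 mm tall, loose on the bench; origin at the centre of its underside. Leave alone.
There are look-alikes about, which are no part of the job. Of the things that look like the cradle, take the one that is farthest to the robot's right at the start.

How it is judged (in metres and radians):
On the way, in this order (a step that is already met when the one before it is completed fails the run):
1. stylus tip pressed on the strip within 12 mm of its red-dot end, tip pressed in 1 to 10.8 mm and its centre on the strip (x of tip in the frame of case between -0.068 and -0.058 m and y of tip in the frame of case between 0.058 and 0.078 m and value of joint plunger between 0.001 and 0.0108 m and contact force between stylus and case above 0.3 N), for 0.1 s.
2. tip runs along the front leg, stretch 1 of 4, tip pressed in 1 to 10.8 mm and its centre on the strip (x of tip in the frame of case between -0.068 and -0.058 m and y of tip in the frame of case between 0.022 and 0.058 m and value of joint plunger between 0.001 and 0.0108 m and contact force between stylus and case above 0.3 N), for 0.4 s.
3. tip runs along the front leg, stretch 2 of 4, tip pressed in 1 to 10.8 mm and its centre on the strip (x of tip in the frame of case between -0.068 and -0.058 m and y of tip in the frame of case between -0.014 and 0.022 m and value of joint plunger between 0.001 and 0.0108 m and contact force between stylus and case above 0.3 N), for 0.4 s.
4. tip runs along the front leg, stretch 3 of 4, tip pressed in 1 to 10.8 mm and its centre on the strip (x of tip in the frame of case between -0.068 and -0.058 m and y of tip in the frame of case between -0.05 and -0.014 m and value of joint plunger between 0.001 and 0.0108 m and contact force between stylus and case above 0.3 N), for 0.4 s.
5. tip runs along the front leg, stretch 4 of 4, tip pressed in 1 to 10.8 mm and its centre on the strip (x of tip in the frame of case between -0.068 and -0.058 m and y of tip in the frame of case between -0.086 and -0.05 m and value of joint plunger between 0.001 and 0.0108 m and contact force between stylus and case above 0.3 N), for 0.4 s.
6. tip at the corner, tip pressed in 1 to 10.8 mm and its centre on the strip (x of tip in the frame of case between -0.07 and -0.051 m and y of tip in the frame of case between -0.105 and -0.086 m and value of joint plunger between 0.001 and 0.0108 m and contact force between stylus and case above 0.3 N), for 0.1 s.
7. tip runs along the side leg, tip pressed in 1 to 10.8 mm and its centre on the strip (x of tip in the frame of case between -0.051 and -0.022 m and y of tip in the frame of case between -0.103 and -0.093 m and value of joint plunger between 0.001 and 0.0108 m and contact force between stylus and case above 0.3 N), for 0.3 s.
8. tip within 12 mm of the strip's plain end, tip pressed in 1 to 10.8 mm and its centre on the strip (x of tip in the frame of case between -0.022 and -0.002 m and y of tip in the frame of case between -0.103 and -0.093 m and value of joint plunger between 0.001 and 0.0108 m and contact force between stylus and case above 0.3 N), for 0.1 s.
9. stylus lies back in both notches of its cradle, let go, while the lid is still open (over 1.2 rad) (x of stylus in the frame of cradle between -0.02 and 0.02 m and y of stylus in the frame of cradle between -0.008 and 0.008 m and z of stylus in the frame of cradle between 0.091 and 0.101 m and angle between stylus's own z axis and vertical below 0.12 rad and contact force between the fingers and stylus below 0.1 N and linear speed of stylus below 0.02 m/s and value of joint lidpanel above 1.2 rad), for 0.2 s.
10. lid closed (under 0.04 rad) (value of joint lidpanel below 0.04 rad), for 0.2 s.
At the end, for the whole second after the job is handed in: The stylus lies at rest in both notches of its cradle, let go: handle centre within 8 mm of the notch line sideways, 20 mm lengthways and 5 mm in height, tilted less than 0.12 rad; and the lid is closed to less than 0.04 rad (x of stylus in the frame of cradle between -0.02 and 0.02 m and y of stylus in the frame of cradle between -0.008 and 0.008 m and z of stylus in the frame of cradle between 0.091 and 0.101 m and angle between stylus's own z axis and vertical below 0.12 rad and contact force between the fingers and stylus below 0.1 N and linear speed of stylus below 0.02 m/s and value of joint lidpanel below 0.04 rad and angular speed of stylus below 0.2 rad/s); the robot touches nothing.
It fails at once if the tip presses the case with its centre 9 mm or more from the strip's centre line (clear of the brass) (contact force between stylus and case above 0.5 N and not ((x of tip in the frame of case between -0.072 and -0.054 m and y of tip in the frame of case between -0.107 and 0.08 m) or (x of tip in the frame of case between -0.072 and -0.001 m and y of tip in the frame of case between -0.107 and -0.089 m))).
It fails at once if the sprung tip is pushed to its stop (over 11.6 mm) (value of joint plunger above 0.0116 m).
It fails at once if the lid is slammed (closes faster than 1.5 rad/s) (velocity of joint lidpanel below -1.5 rad/s).
It fails at once if the jar or a loose thimble is moved more than 20 mm or tipped (distance of any of jar, thimble_a, thimble_b from where it was at the start of the episode above 0.02 m or angle between any of jar, thimble_a, thimble_b's own z axis and vertical above 0.35 rad).
It also fails if it takes over 72 s, if anything falls off the work surface, if the arm or the gripper's body presses on something with over 40 N, if the wrist force passes 120 N, or if a joint passes its speed limit or range.

ROBOT

A 6-joint arm with a two-finger parallel gripper is mounted at the origin on the work surface. World frame = base frame: x ahead of the robot, y to its left, z up, the work surface at z = 0. Lengths are in mm, angles in rad, forces in N, time in s.
With the tool pointing down it reaches from about 400 to 825 mm from the base axis. Payload 7 kg.
Tool frame: the origin (TCP) lies at the very end of the fingers, on their centre line; the grasp point (between the pads) lies 19 mm behind it; z points along the fingers, y is the direction in which the jaws open and shut (so a half turn about z gives the same grasp; the last joint's range is limited). The gripper opens to 88 mm and grips with 3 to 60 N. Pads are 19 mm wide; open, the fingers measure 130 mm over their backs; the gripper's body (78 mm by 193 mm) begins 47 mm behind the grasp point.
Start: joints at [-0.981, 0.359, 0.012, 0, -1.224, -0.288], TCP at [200.61, -644.477, 226.561] pointing down, gripper open.
Joint ranges: [-3.07, 3.07], [-1.43, 2.12], [-1.02, 1.25], [-3.03, 1.67], [-3.05, -0], [-3.03, 3.03]. Speed limits (rad/s): [2.39, 2.39, 3.01, 3.14, 3.14, 3.14].

INTERFACE

Orientations are given as a unit quaternion [x, y, z, w].
In Python, from plant import bot gives the robot as it stands. Calls block until the motion is done:
- bot.move_ptp(position, orientation): joint-space move of the TCP to a pose.
- bot.line_to(position, velocity=150, ori=None): straight line of the TCP; ori=None keeps the orientation; velocity is the mean speed in mm/s.
- bot.move_joints(angles): joint-space move.
- bot.move_gripper(opening, force=None): finger opening in mm; force is the grip in N (None keeps the last); returns when the fingers have stopped.
- bot.pause(seconds).
- bot.solve_ik(position, orientation): joint angles nearest the present ones, or None.
- bot.read_state(): the state.
- bot.camera(name): name is "scene" or "top"; returns the picture (420x560x3 uint8, red, green, blue); there is no depth.
- bot.get_calibration(name): a dict with "fx", "fy", "cx", "cy" (pixels), "view" (4x4, takes a point from world to camera coordinates). Camera axes: x right, y up, looking along -z (the intrinsics and any distortion apply to the point x, -y, -z); pixel columns grow to the right and rows downward; lengths in mm; the calibration is good to about 2 mm. A picture is of the moment at which its call begins. get_calibration takes no time and is no camera call.
A pose or a line that the arm cannot do raises bot.Unreachable and nothing moves.
- bot.close_job(): hands the job in, once; it reports no verdict.
The state is a dict: "t": time; "joint_pos": joint angles; "qvel": joint speeds; "tau": joint torques, N m; "tcp_pos": TCP position; "eef_rot": TCP orientation; "contact_force": force on the tool from outside, world axes, zero at the start; "moment": the same for the moment, N m; "width": finger opening in mm.
Only numpy, scipy, OpenCV 4.12 (cv2) and the standard library are available. Lean on these libraries where they do the work, as an engineer would, in place of code of your own. Each camera call takes 0.05 s, during which the arm holds its last target.

## Working session

There is one attempt and no reset: what is moved stays moved. The work goes in short steps, each a Python script; the robot and the scene stay as the last script left them, time stands still between calls to the robot, and variables do not carry over. Pictures are saved under pics/ and viewed, and the job is handed in when it is done.

```bash
ls; mkdir -p pics
python3 - <<'E'
from plant import bot
import cv2, numpy as np
for n in ["scene","top"]:
    im=bot.camera(n); cv2.imwrite(f"pics/{n}0.png",cv2.resize(im[:,:,::-1],None,fx=1.4,fy=1.4,interpolation=cv2.INTER_CUBIC)); cv2.imwrite(f"pics/{n}0_raw.png",im[:,:,::-1])
    print(n,bot.get_calibration(n))
print(bot.read_state())
E
```

```text
pics
scene {'fx': 398.3194790144002, 'fy': 398.3194790144002, 'cx': 284.94886626042745, 'cy': 211.90870536155393, 'view': array([[-8.25659994e-01,  5.63998686e-01,  1.38222989e-02,
         4.61100653e+02],
       [-3.66991257e-01, -5.55538679e-01,  7.46119423e-01,
         1.17294768e+02],
       [ 4.28489196e-01,  6.10968296e-01,  6.65668649e-01,
        -1.22073419e+03],
       [ 0.00000000e+00,  0.00000000e+00,  0.00000000e+00,
         1.00000000e+00]])}
top {'fx': 494.99404790715965, 'fy': 494.99404790715965, 'cx': 276.6579543309301, 'cy': 210.92233348681378, 'view': array([[-2.40527985e-02, -9.99655052e-01,  1.05470252e-02,
        -5.13580602e+01],
       [ 9.90208610e-01, -2.23717181e-02,  1.37791198e-01,
        -5.41438299e+02],
       [-1.37507712e-01,  1.37580191e-02,  9.90405142e-01,
        -1.19116772e+03],
       [ 0.00000000e+00,  0.00000000e+00,  0.00000000e+00,
         1.00000000e+00]])}
{'t': 0.1, 'joint_pos': array([-9.80884391e-01,  3.59314671e-01,  1.11857683e-02, -3.29830638e-04,
       -1.22412522e+00, -2.88118886e-01]), 'qvel': array([-0.00099546, -0.00173065,  0.00275282,  0.00162504, -0.00141768,
        0.00021908]), 'tau': array([-2.38335007e-03, -5.84163237e+01,  2.93752205e+01,  7.01561719e+00,
        1.01577325e-02, -6.38546658e-05]), 'tcp_pos': array([ 200.49806387, -644.08119224,  225.72829491]), 'eef_rot': array([-1.50268980e-01,  9.88644870e-01,  7.25686756e-04, -1.69458196e-04]), 'contact_force': array([ 0.35176642,  0.795207  , -0.01540965]), 'moment': array([-0.02949873,  0.00196652, -0.00516026]), 'width': 87.57357439420113}
```

View pics/top0.png

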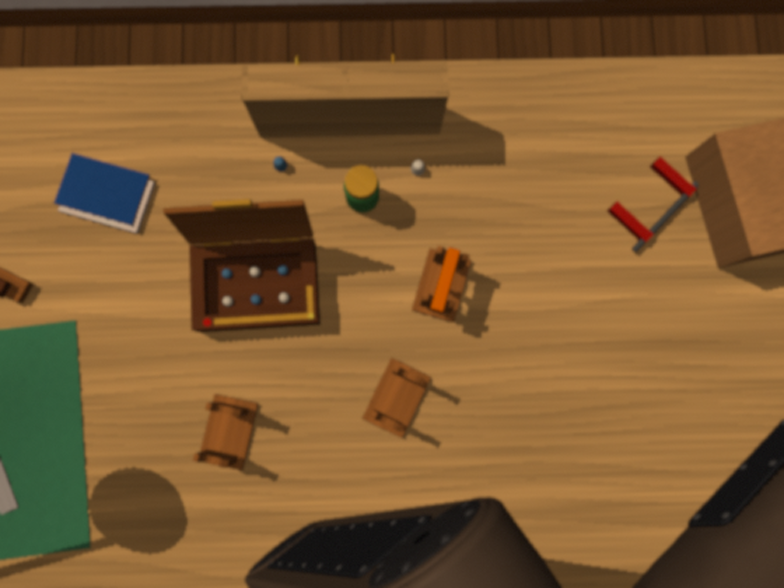

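View pics/scene0.png

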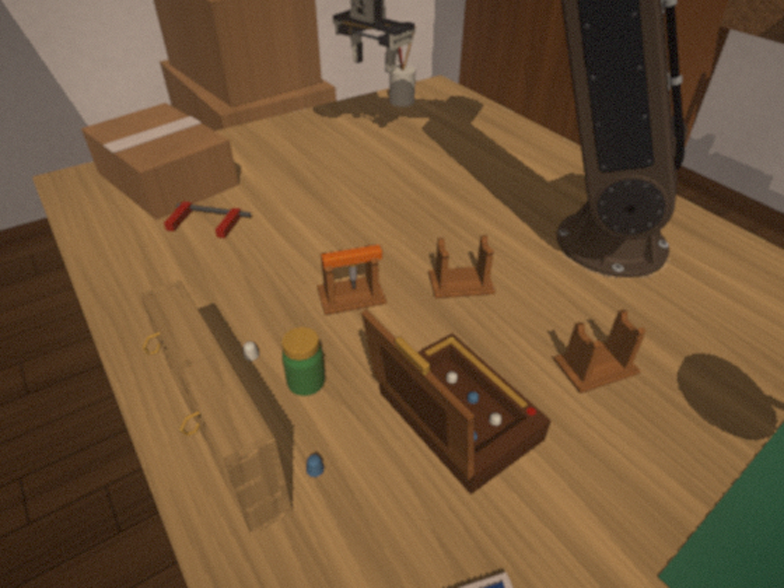

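The top view (1.4× scale) shows four things that could pass for the cradle:
- (443,283), carrying the orange stylus
- (398,398), empty
- (228,432), empty
- (10,285), at the left edge

The red-handled tool at (650,205) looks a bit like the stylus. The robot's right is image right, so the cradle at (443,283) is the farthest right and is the one to use. The case is at (255,285), with its red dot at (207,322). The jar is at (362,188), and the loose thimbles at (280,163) and (418,167).

```bash
cat > h.py <<'E'
import cv2, numpy as np
from plant import bot
def cal(n):
    c=bot.get_calibration(n); K=np.array([[c['fx'],0,c['cx']],[0,c['fy'],c['cy']],[0,0,1]]); return K,np.array(c['view'])
def ray(n,px):
    K,V=cal(n); d=np.linalg.inv(K)@np.array([px[0],px[1],1.]); d=np.array([d[0],-d[1],-d[2]])
    R=V[:3,:3]; return -R.T@V[:3,3], R.T@d
def onz(n,px,z):
    o,d=ray(n,px); return o+d*(z-o[2])/d[2]
def proj(n,P):
    K,V=cal(n); p=V[:3,:3]@np.asarray(P,float)+V[:3,3]; q=K@np.array([p[0],-p[1],-p[2]]); return q[:2]/q[2]
def tri(p1,p2):
    o1,d1=ray('top',p1);o2,d2=ray('scene',p2)
    A=np.stack([d1,-d2],1); s=np.linalg.lstsq(A,o2-o1,rcond=None)[0]
    a=o1+d1*s[0];b=o2+d2*s[1]; return (a+b)/2,np.linalg.norm(a-b)
def crop(im,x0,y0,x1,y1,f,name):
    cv2.imwrite(name,cv2.resize(im[y0:y1,x0:x1,::-1],None,fx=f,fy=f,interpolation=cv2.INTER_CUBIC))
E
python3 - <<'E'
from h import *
im={n:cv2.imread(f"pics/{n}0_raw.png")[:,:,::-1] for n in("top","scene")}
crop(im['top'],110,130,360,250,3.2,'pics/c_top.png')
crop(im['scene'],210,160,400,350,3.1,'pics/c_scene.png')
for n in im:
    hsv=cv2.cvtColor(np.ascontiguousarray(im[n]),cv2.COLOR_RGB2HSV)
    for nm,lo,hi in(("orange",(5,200,130),(15,255,255)),("red",(0,180,100),(4,255,255)),("brass",(18,150,110),(28,255,255))):
        m=cv2.inRange(hsv,lo,hi)
        k,l,s,c=cv2.connectedComponentsWithStats(m)
        for i in range(1,k):
            if s[i,4]>15:
                pts=np.argwhere(l==i)[:,::-1].astype(np.float32)
                print(n,nm,s[i],c[i].round(1),cv2.minAreaRect(pts))
E
```

```text
top orange [308 177  21  45 478] [317.5 199.4] ((317.8252258300781, 199.22923278808594), (12.311619758605957, 45.60652160644531), 15.52410888671875)
top red [467 113  30  27 225] [481.6 126.3] ((481.6103210449219, 125.87586975097656), (33.6334228515625, 7.141911506652832), 41.633541107177734)
top red [437 146  29  26 226] [450.7 158.4] ((450.4078674316406, 158.19667053222656), (33.63962173461914, 7.2384233474731445), 40.36453628540039)
top red [145 228   6   5  21] [147.6 229.8] ((147.50001525878906, 229.5), (4.242640495300293, 4.242640495300293), 45.0)
top brass [210  41   4   6  17] [211.4  43.7] ((211.5, 43.5), (5.0, 3.0), 90.0)
top brass [244 118  27  23 434] [257.2 129.1] ((257.79998779296875, 129.39999389648438), (23.255107879638672, 22.360681533813477), 26.56505012512207)
top brass [152 143  27   5 106] [164.8 144.8] ((165.0, 145.0), (4.0, 26.0), 90.0)
top brass [153 204  72  28 328] [195.9 224.2] ((187.943603515625, 217.59727478027344), (23.14234733581543, 71.17362213134766), 86.42366790771484)
scene orange [230 176  43  15 395] [250.7 182.8] ((251.1698760986328, 183.05325317
[... 695 characters left out ...]
] ((106.18824005126953, 243.34706115722656), (5.138665199279785, 15.262602806091309), 32.47119140625)
scene brass [283 241  24  27 150] [294.7 253. ] ((294.76995849609375, 252.85101318359375), (32.02728271484375, 6.920999050140381), 47.862403869628906)
scene brass [304 241  47  28 130] [327.9 251.5] ((329.6444396972656, 252.0624542236328), (48.36701965332031, 17.064556121826172), 19.573123931884766)
scene brass [351 268  25  22  71] [363. 279.] ((362.98541259765625, 279.01654052734375), (31.228538513183594, 3.1316757202148438), 41.423667907714844)
scene brass [128 294  14  17  51] [134.  303.1] ((134.3896484375, 301.8241882324219), (12.207686424255371, 16.526050567626953), 4.763641834259033)
```

View pics/c_top.png

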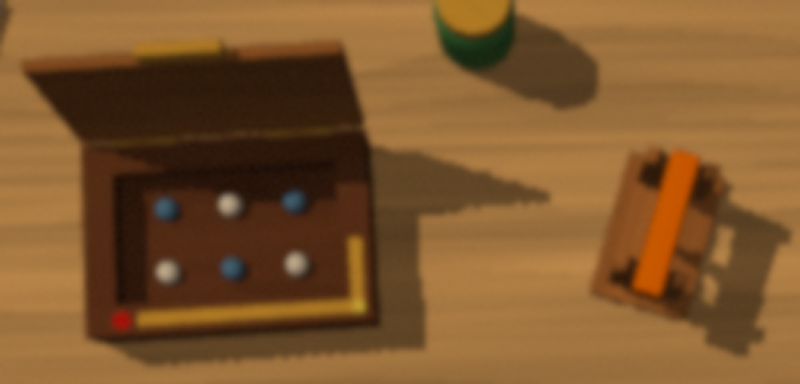

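View pics/c_scene.png

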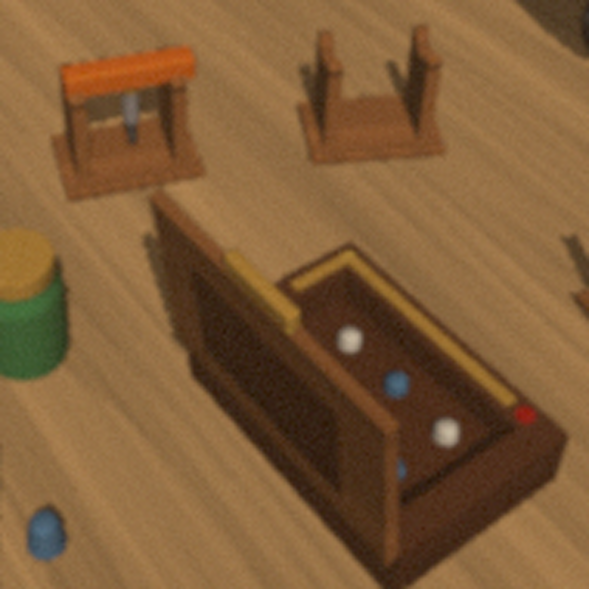

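The crops confirm the choice: the orange handle lies across the right-most cradle. The case strip runs from (137,320) to the corner at (359,305) and up to (355,236). Next I fit the case and stylus poses.

```bash
cat > fit.py <<'E'
from h import *
from scipy.optimize import least_squares
def brassw(im):
    hsv=cv2.cvtColor(np.ascontiguousarray(im),cv2.COLOR_RGB2HSV).astype(float)
    rgb=im.astype(float)
    w=np.clip(rgb[:,:,1]-rgb[:,:,2]-25,0,None)  # brass: G>>B; wood dark is low
    return w
def fitcase(im,n,fr,sd,z=50.):
    """fr=(p,q,half) search band along pixel segment p->q"""
    w=brassw(im); out=[]
    for p,q in(fr,sd):
        p=np.array(p,float);q=np.array(q,float);d=(q-p)/np.linalg.norm(q-p);nn=np.array([-d[1],d[0]])
        pts=[]
        for s in np.arange(4,np.linalg.norm(q-p)-4,1.):
            o=np.arange(-5,5.01,.25); c=p+d*s+nn*o[:,None]
            v=cv2.remap(w.astype(np.float32),c[:,0].astype(np.float32)[None],c[:,1].astype(np.float32)[None],cv2.INTER_LINEAR)[0]
            if v.sum()>0: pts.append(onz(n,p+d*s+nn*(v*o).sum()/v.sum(),z)[:2])
        out.append(np.array(pts))
    return out
def solve(fp,sp,dot):
    def inv(x,P): 
        c,s=np.cos(x[2]),np.sin(x[2]); return (np.atleast_2d(P)-x[:2])@np.array([[c,-s],[s,c]])
    f=lambda x:np.r_[inv(x,fp)[:,0]+63, inv(x,sp)[:,1]+98, (inv(x,dot)[:,1]-82)*2]
    # robust
    r=least_squares(f,[600,150,0.0],loss='soft_l1'); return r.x, [np.abs(a).mean() for a in (inv(r.x,fp)[:,0]+63,inv(r.x,sp)[:,1]+98)], inv(r.x,dot)[0]
E
python3 - <<'E'
from fit import *
im={n:cv2.imread(f"pics/{n}0_raw.png")[:,:,::-1] for n in("top","scene")}
t=lambda x,y:((x+.5)/3.2-.5+110,(y+.5)/3.2-.5+130)
s=lambda x,y:((x+.5)/3.1-.5+210,(y+.5)/3.1-.5+160)
def dot(n,c):
    a=im[n].astype(float); w=np.clip(a[:,:,0]-a[:,:,1]-50,0,None); x,y=map(int,map(round,c)); sl=w[y-6:y+7,x-6:x+7]; sl=np.where(sl>40,sl,0)
    Y,X=np.mgrid[y-6:y+7,x-6:x+7]; return (sl*X).sum()/sl.sum(),(sl*Y).sum()/sl.sum()
dt=dot('top',(147.6,229.8)); ds=dot('scene',(379.2,293.4)); print(dt,ds)
print('dot top',onz('top',dt,50),'scene',onz('scene',ds,50),'tri',tri(dt,ds))
ft,st=fitcase(im['top'],'top',(t(145,320),t(345,307)),(t(356,295),t(355,240)))
print('top',solve(ft,st,onz('top',dt,50)[:2]))
fs,ss=fitcase(im['scene'],'scene',(s(508,398),s(356,262)),(s(343,258),s(300,284)))
print('scene',solve(fs,ss,onz('scene',ds,50)[:2]))
print(len(ft),len(st),len(fs),len(ss), ss.round(0)[:3])
# handle
print('handle ends top', onz('top',(317.8,199.2),107))
for n,c in (('top',(316,199)),('scene',(251,183))):
    a=im[n].astype(float); w=np.clip(a[:,:,0]-a[:,:,2]-110,0,None); m=(cv2.inRange(cv2.cvtColor(np.ascontiguousarray(im[n]),cv2.COLOR_RGB2HSV),(4,190,90),(16,255,255))>0)
    print(n,cv2.minAreaRect(np.argwhere(m)[:,::-1].astype(np.float32)[np.linalg.norm(np.argwhere(m)[:,::-1]-np.array(c),axis=1)<35]))
    b=cv2.boxPoints(cv2.minAreaRect(np.argwhere(m)[:,::-1].astype(np.float32)[np.linalg.norm(np.argwhere(m)[:,::-1]-np.array(c),axis=1)<35]))
    print(b.round(1), [onz(n,p,107)[:2].round(1) for p in b])
E
```

```text
(np.float64(147.5), np.float64(229.75856531049251)) (np.float64(379.08984375), np.float64(293.41015625))
dot top [499.15349862 252.14265564  50.        ] scene [496.78608701 252.29158016  50.        ] tri (array([498.44522198, 252.40358398,  51.54662303]), np.float64(1.6758260540986203))
top (array([5.65615523e+02, 1.72503653e+02, 3.99794952e-02]), [np.float64(0.06486966763898026), np.float64(0.0964490257830036)], array([-63.22583746,  82.23177599]))
scene (array([5.62225382e+02, 1.71661750e+02, 3.70160311e-02]), [np.float64(0.1814764616388703), np.float64(0.2707191587881902)], array([-62.410553  ,  82.99634709]))
55 10 58 9 [[519.  72.]
 [522.  72.]
 [525.  72.]]
handle ends top [ 556.11392318 -160.39754468  107.        ]
top ((316.1631774902344, 200.6602783203125), (29.120176315307617, 49.8140869140625), 16.189205169677734)
[[295.2 220.5]
 [309.1 172.7]
 [337.1 180.8]
 [323.2 228.6]] [array([ 506.9, -105.9]), array([ 620.2, -142.1]), array([ 599.1, -207.6]), array([ 486.3, -170.5])]
scene ((252.5040283203125, 191.2720184326172), (28.263900756835938, 42.75362777709961), 79.69515228271484)
[[228.9 181.2]
 [271.  173.5]
 [276.1 201.4]
 [234.  209. ]] [array([ 605.2, -184.1]), array([ 499.1, -153.3]), array([549.4, -53.3]), array([646., -84.])]
```

Run:
```python
from fit import *
print('cams',ray('top',(0,0))[0].round(0),ray('scene',(0,0))[0].round(0))
print('handle tri',tri((317.8,199.2),(251.2,183.05)), onz('top',(317.8,199.2),99), onz('scene',(251.2,183.05),99))
def boxz(n,c,hw,hh,ang,z):
    b=cv2.boxPoints((c,(hw,hh),ang)); m=[(b[i]+b[(i+1)%4])/2 for i in range(4)]
    P=[onz(n,p,z) for p in m]; 
    L=[(np.linalg.norm(P[i]-P[(i+2)%4]),P[i]-P[(i+2)%4]) for i in (0,1)]
    for l,v in L: print(n,'len',l.round(1),'dir',np.arctan2(v[1],v[0]).round(3))
boxz('top',(317.8,199.2),12.3,45.6,15.52,103)
boxz('scene',(251.17,183.05),10.48,42.4,80.84,103)
print('tab tri',tri((165,145),(294.8,252.9)))
q=lambda x,y:((x+.5)/1.4-.5,(y+.5)/1.4-.5)
print('jar',onz('top',q(362,180),100),'thA',onz('top',q(418,168),15),'thB',onz('top',q(280,163),15))
for a,b in((262,135),(440,132)):
    p=onz('top',q(a,b),0); print('cab bottom',p)
for h in(100,150,200,250): print(h,onz('top',q(245,98),h),onz('top',q(448,98),h), onz('top',q(245,66),h)[:2])
im=cv2.imread('pics/top0_raw.png')[:,:,::-1]; crop(im,285,165,355,240,8,'pics/c_cr.png')
```

```text
cams [ 371.  -47. 1255.] [947. 551. 719.]
handle tri (array([ 556.59278786, -160.51276478,   96.13106888]), np.float64(3.131189832243898)) [ 557.40329967 -161.18739614   99.        ] [ 557.35146848 -155.98073674   99.        ]
top len 29.0 dir 1.274
top len 109.3 dir -0.302
scene len 43.1 dir -2.009
scene len 107.8 dir 2.821
tab tri (array([665.07498757, 178.27202729, 208.04475885]), np.float64(3.291065970173186))
jar [733.16723983 -24.00110376 100.        ] thA [ 780.6619064  -126.55451948   15.        ] thB [795.51549646 128.91803827  15.        ]
cab bottom [856.11030987 164.77462757   0.        ]
cab bottom [ 855.30542265 -171.27926656    0.        ]
100 [885.54761959 177.60631975 100.        ] [ 878.65681534 -177.56864742  100.        ] [944.76952303 177.85603805]
150 [863.27525144 167.87932022 150.        ] [ 856.68277992 -171.91858604  150.        ] [919.93318248 168.11822713]
200 [841.00288329 158.15232069 200.        ] [ 834.7087445  -166.26852466  200.        ] [895.09684192 158.38041622]
250 [818.73051515 148.42532116 250.        ] [ 812.73470908 -160.61846329  250.        ] [870.26050136 148.6426053 ]
```

View pics/c_cr.png

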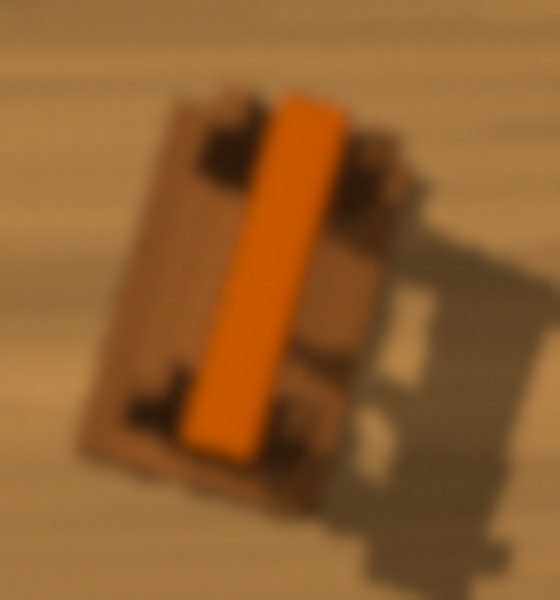

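Measured poses: the handle centre is about (557, −160, 96) with yaw −0.30, and the case is about (564, 172) with yaw 0.039. The close crop shows the handle seated in both notches. I go for the grasp, approaching high.

```bash
cat >> h.py <<'E'
from scipy.spatial.transform import Rotation as Ro
def q(a,tilt=0.):
    """tool down, jaw(y) along world angle a"""
    y=np.array([np.cos(a),np.sin(a),0]);z=np.array([0,0,-1.]);x=np.cross(y,z)
    return Ro.from_matrix(np.stack([x,y,z],1)).as_quat()
def st(msg=''):
    s=bot.read_state(); print(msg,'t',round(s['t'],2),'tcp',s['tcp_pos'].round(2),'F',s['contact_force'].round(2),'M',s['moment'].round(2),'w',round(s['width'],2)); return s
E
python3 - <<'E'
from h import *
a=-0.30+np.pi/2
print(bot.solve_ik([557,-160,380],q(a)))
bot.line_to([240,-600,380],velocity=300)
bot.move_ptp([557,-160,200],q(a)); 
bot.move_gripper(60,15)
bot.pause(.3); st()
for n in('top','scene'):
    im=bot.camera(n); cv2.imwrite(f'pics/{n}1_raw.png',im[:,:,::-1]); 
    u,v=map(int,proj(n,[557,-160,120])); crop(im,u-90,v-80,u+90,v+80,3.2,f'pics/{n}1.png')
E
```

```text
[ 0.05759979  0.14125054  0.06272401  0.         -1.4922698  -1.92839612]
 t 3.86 tcp [ 556.99 -159.98  199.99] F [ 0.74 -0.36  0.75] M [-0.08 -0.07  0.03] w 59.53
```

View pics/top1.png

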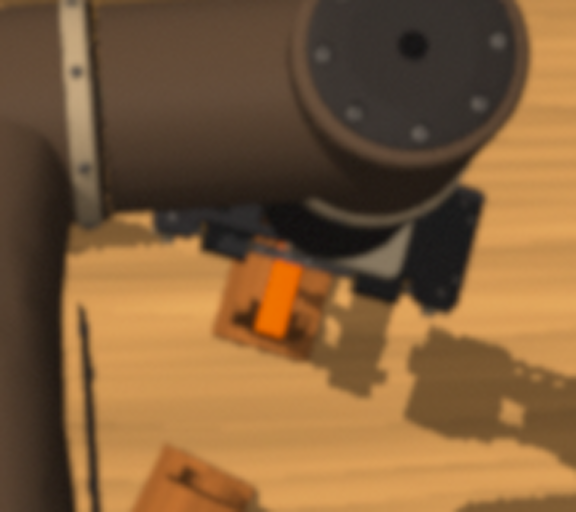

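View pics/scene1.png

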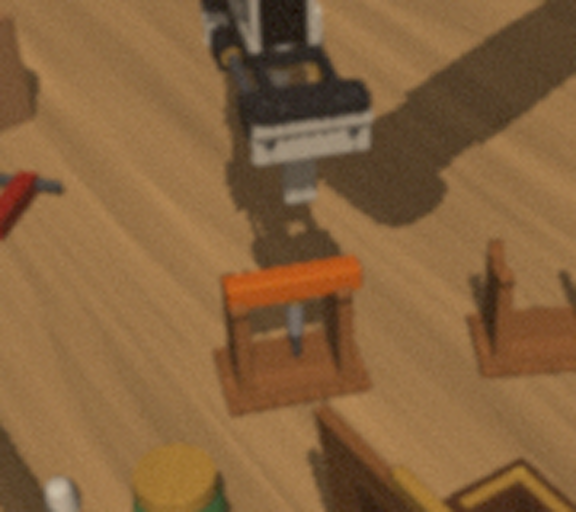

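The fingers sit over the handle middle: in the scene view the finger is at (300,195) and the handle centre at (292,285). Descending and gripping.

Run:
```python
from h import *
bot.line_to([557,-160,110],velocity=150); st()
bot.line_to([557,-160,77],velocity=60); st('down')
bot.move_gripper(30,10); st('30')
bot.move_gripper(15,10); bot.pause(.3); st('closed')
```

```text
t 4.71 tcp [ 557.61 -160.1   110.7 ] F [-0.4  -0.    0.11] M [-0.01 -0.05  0.04] w 60.16
down t 5.41 tcp [ 557.09 -160.04   76.91] F [-0.35  0.19  0.35] M [-0.02 -0.01 -0.01] w 60.29
30 t 6.13 tcp [ 557.   -160.     77.01] F [-0.21  0.75 -0.07] M [-0.05 -0.01 -0.02] w 30.3
closed t 6.75 tcp [ 556.96 -160.05   76.99] F [ 0.56  0.06 -0.61] M [-0.34 -0.01  0.01] w 21.69
```

Run:
```python
from h import *
bot.move_gripper(15,35); st('grip')
bot.line_to([557,-160,87],velocity=40); st('up10')
bot.line_to([557,-160,200],velocity=150); bot.pause(.3); st('up')
for n in('top','scene'):
    im=bot.camera(n); cv2.imwrite(f'pics/{n}2_raw.png',im[:,:,::-1]); 
    u,v=map(int,proj(n,[557,-160,200])); crop(im,u-90,v-80,u+90,v+80,3.2,f'pics/{n}2.png')
```

```text
grip t 6.97 tcp [ 556.95 -160.03   76.98] F [-1.65 -1.09 -0.06] M [-0.32  0.04  0.  ] w 21.85
up10 t 7.37 tcp [ 557.24 -159.92   87.39] F [-0.12  0.09 -1.63] M [-0.05 -0.01 -0.  ] w 22.04
up t 8.57 tcp [ 556.75 -160.    199.28] F [ 0.64 -0.95 -0.43] M [-0.05 -0.05 -0.04] w 21.8
```

View pics/scene2.png

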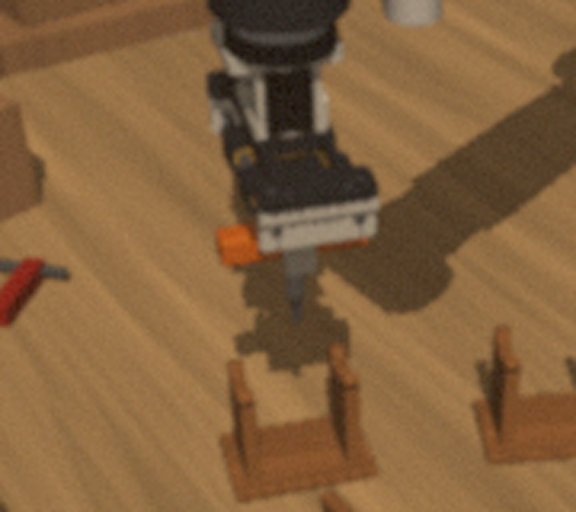

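View pics/top2.png

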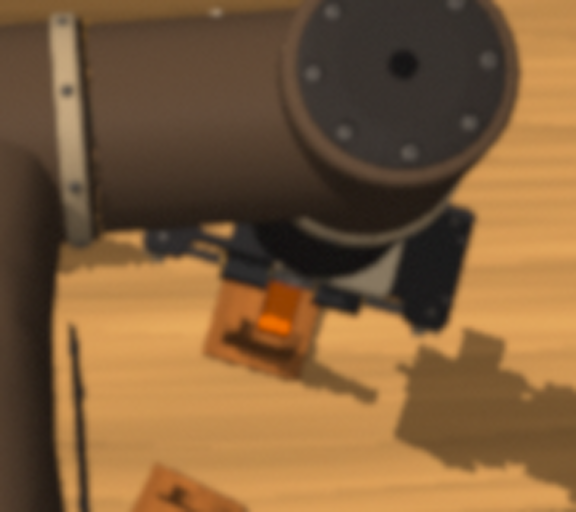

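```bash
cat >> h.py <<'E'
def c2w(C,p):
    c,s=np.cos(C[2]),np.sin(C[2]); return np.array([C[0]+c*p[0]-s*p[1],C[1]+s*p[0]+c*p[1]])
E
python3 - <<'E'
from h import *
C=[564,172.,.0385]
s=st(); T=s['tcp_pos']
u,v=map(int,proj('scene',[557,-160,200]))
print('pred tip',proj('scene',T-[0,0,57]),'obs',(296.5/3.2-.5+u-90, 322/3.2-.5+v-80))
p=c2w(C,[-63,66]); a=C[2]+np.pi/2
bot.move_ptp([p[0],p[1],180],q(a)); bot.line_to([p[0],p[1],122],velocity=100); bot.pause(.4); s=st('hover')
for n in('top','scene'):
    im=bot.camera(n); cv2.imwrite(f'pics/{n}3_raw.png',im[:,:,::-1]); 
    u,v=map(int,proj(n,[*p,70])); print(n,u,v); crop(im,u-50,v-50,u+50,v+50,6,f'pics/{n}3.png')
    print('pred tip',proj(n,s['tcp_pos']-[0,0,57]),'pred rim pt',proj(n,[*p,50]))
E
```

```text
t 8.67 tcp [ 556.9  -160.    199.62] F [ 0.11 -0.12 -2.03] M [-0.06 -0.08 -0.04] w 21.92
pred tip [249.77255737 168.14724402] obs (250.15625, 168.125)
hover t 11.28 tcp [498.58 235.65 122.31] F [-0.45  1.02 -2.17] M [-0.05  0.02  0.05] w 21.65
top 152 229
pred tip [152.7930468  229.20432777] pred rim pt [154.33368322 229.86675327]
scene 374 282
pred tip [374.00455827 283.76391966] pred rim pt [372.79182755 288.30962758]
```

View pics/scene3.png

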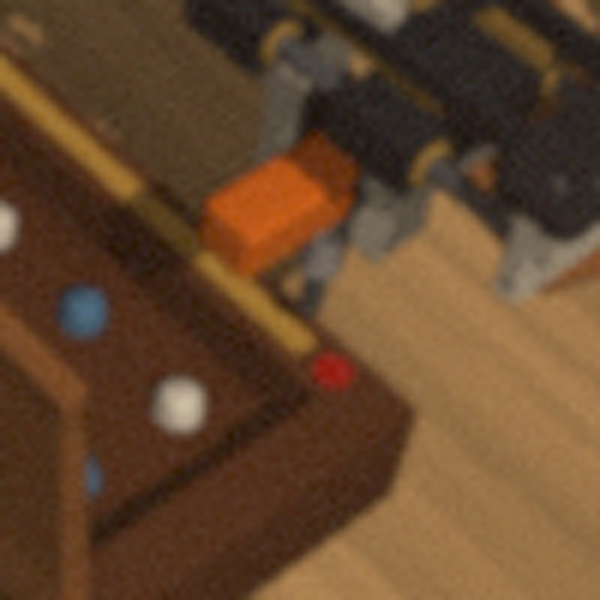

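View pics/top3.png

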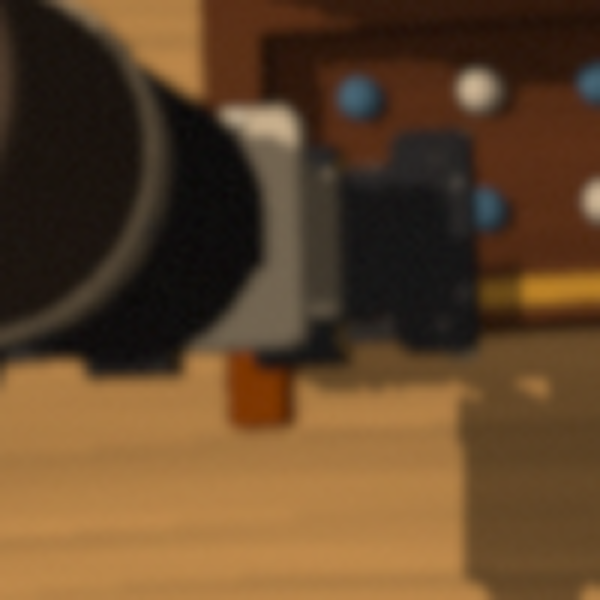

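The scene view shows the tip near crop (308,305), close to the strip's start end at (310,345). In the top view the arm hides it. I lower it to about 2 mm above the rim to see the tip against the brass directly.

Run:
```python
from h import *
C=[564,172.,.0385]
p=c2w(C,[-63,66])
bot.line_to([p[0],p[1],110],velocity=50); bot.pause(.3); s=st('hover')
ims=[bot.camera('scene').astype(float) for _ in range(4)]
im=np.mean(ims,0).astype(np.uint8); cv2.imwrite('pics/scene4_raw.png',im[:,:,::-1])
T=s['tcp_pos']
print('pred tip',proj('scene',T-[0,0,57]),'at rim',proj('scene',[*T[:2],50]), 'shank', proj('scene',T-[0,0,32]),proj('scene',T-[0,0,10]))
for x in(-68,-63,-58): print(x,proj('scene',[*c2w(C,[x,66]),50]).round(1),proj('scene',[*c2w(C,[x,40]),50]).round(1))
crop(im,350,255,400,305,12,'pics/scene4.png')
```

```text
hover t 12.07 tcp [498.61 235.59 110.17] F [-0.32  0.24 -1.61] M [ 0.02 -0.03 -0.02] w 21.8
pred tip [373.02188539 287.4070876 ] at rim [372.77667457 288.35124257] shank [374.9985884  279.79602861] [376.80641713 272.83519993]
-68 [374.5 287.2] [365.6 279.2]
-63 [372.8 288.3] [363.9 280.3]
-58 [371.1 289.5] [362.2 281.4]
```

View pics/scene4.png

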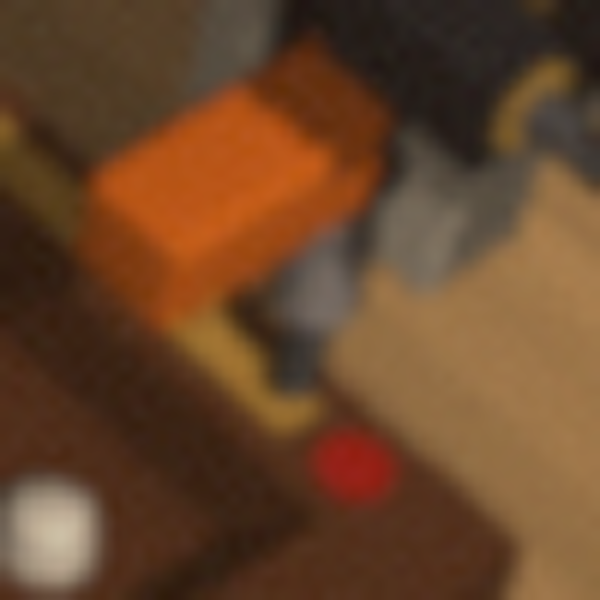

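The tip bottom is at crop (298,390), sitting toward the outer edge of the strip, whose end is centred at (300,420). That puts it about 3 mm toward the front, so the case is nearer x≈566, which agrees with the top camera. I check the side leg the same way.

Run:
```python
from h import *
C=[566,171.5,.0385]
k=0
def hov(pc,z=110):
    global k
    p=c2w(C,pc); bot.line_to([p[0],p[1],z],velocity=150); bot.pause(.25); s=st('hover')
    im=np.mean([bot.camera('scene').astype(float) for _ in range(4)],0).astype(np.uint8); k+=1
    cv2.imwrite(f'pics/scene5_{k}_raw.png',im[:,:,::-1]); T=s['tcp_pos']
    r=proj('scene',[*T[:2],50]); u,v=map(int,r); crop(im,u-25,v-30,u+25,v+20,12,f'pics/scene5_{k}.png')
    print('off',u-25,v-30,'pred tip',proj('scene',T-[0,0,57]).round(2),'rim',r.round(2))
hov([-63,66],130)
hov([-35,-98],130); hov([-35,-98],110.)
```

```text
hover t 12.81 tcp [500.14 234.77 129.36] F [ 0.74 -0.29 -1.57] M [0.02 0.04 0.02] w 21.68
off 346 258 pred tip [373.71 281.66] rim [371.97 288.42]
hover t 14.52 tcp [534.75  72.8  129.99] F [ 0.19  0.38 -2.15] M [-0.    0.02 -0.01] w 21.68
off 286 217 pred tip [312.28 240.69] rim [311.68 247.69]
hover t 15.25 tcp [535.2   72.36 110.67] F [ 0.66 -0.64 -2.29] M [-0.07 -0.03 -0.01] w 21.77
off 286 217 pred tip [311.5  246.55] rim [311.41 247.65]
```

View pics/scene5_3.png

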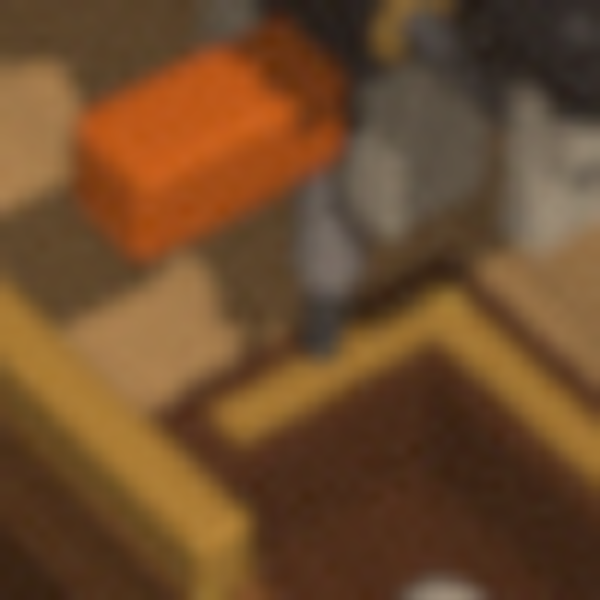

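View pics/scene5_2.png

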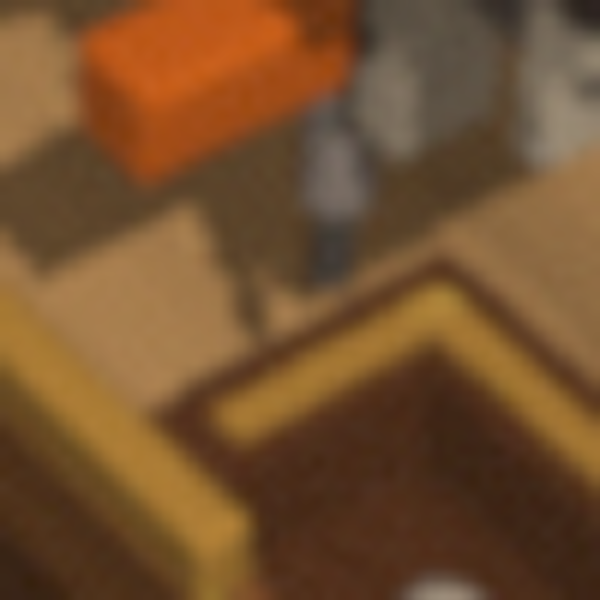

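In both crops the tip is slightly outboard of the centre line on the side leg as well. I put numbers on it by overlaying the strip centre line fitted in the image with the tip axis.

Run:
```python
from fit import *
Cs=[562.225,171.66,.0370]
def ov(f,off,name,C):
    im=cv2.imread(f); c=cv2.resize(im[off[1]:off[1]+50,off[0]:off[0]+50],None,fx=12,fy=12,interpolation=cv2.INTER_CUBIC)
    P=lambda p:tuple(int(v) for v in ((proj('scene',[*c2w(C,p),50])-off+.5)*12-.5))
    for d in(-5,0,5):
        cv2.line(c,P([-63+d,70]),P([-63+d,-98]),(0,255,0),1); cv2.line(c,P([-63,-98+d]),P([-10,-98+d]),(255,255,0),1)
    return c
a=ov('pics/scene4_raw.png',np.array([350,255]),'',Cs); b=ov('pics/scene5_3_raw.png',np.array([286,217]),'',Cs)
cv2.imwrite('pics/ov.png',cv2.resize(np.hstack([a,b]),(800,400),interpolation=cv2.INTER_AREA)); cv2.imwrite('pics/ovb.png',b)
# shank lateral centre per row: darkness/greyness (low saturation)
for f,T in(('pics/scene4_raw.png',[498.61,235.59,110.17]),('pics/scene5_3_raw.png',[535.2,72.36,110.67]),('pics/scene5_2_raw.png',[534.75,72.8,129.99])):
    im=cv2.imread(f)[:,:,::-1].astype(float); sat=(im.max(2)-im.min(2))/(im.max(2)+1)
    print(f)
    for dz in(56,52,48,44,40):
        p=proj('scene',np.array(T)-[0,0,dz]); r=int(round(p[1])); x=np.arange(int(p[0])-5,int(p[0])+7); print(dz,p.round(1),r,x[0],sat[r,x].round(2))
```

```text
pics/scene4_raw.png
56 [373.1 287.1] 287 368 [0.65 0.69 0.68 0.69 0.66 0.5  0.37 0.42 0.52 0.62 0.57 0.55]
52 [373.4 285.9] 286 368 [0.67 0.68 0.69 0.67 0.64 0.34 0.2  0.22 0.46 0.55 0.55 0.54]
48 [373.7 284.7] 285 368 [0.68 0.69 0.68 0.67 0.61 0.38 0.21 0.2  0.38 0.52 0.54 0.54]
44 [374.  283.5] 283 369 [0.7  0.66 0.65 0.6  0.38 0.23 0.18 0.25 0.43 0.5  0.53 0.54]
40 [374.4 282.3] 282 369 [0.68 0.68 0.63 0.6  0.42 0.26 0.16 0.2  0.29 0.41 0.49 0.53]
pics/scene5_3_raw.png
56 [311.5 246.3] 246 306 [0.57 0.58 0.63 0.63 0.64 0.56 0.41 0.47 0.62 0.68 0.66 0.69]
52 [311.6 245. ] 245 306 [0.56 0.56 0.58 0.61 0.59 0.36 0.23 0.3  0.57 0.67 0.69 0.67]
48 [311.7 243.8] 244 306 [0.54 0.54 0.54 0.55 0.56 0.37 0.2  0.22 0.47 0.68 0.69 0.66]
44 [311.8 242.6] 243 306 [0.54 0.57 0.54 0.53 0.51 0.38 0.22 0.2  0.37 0.56 0.7  0.69]
40 [311.9 241.4] 241 306 [0.56 0.51 0.53 0.53 0.47 0.33 0.2  0.16 0.23 0.36 0.54 0.58]
pics/scene5_2_raw.png
56 [312.3 240.4] 240 307 [0.54 0.53 0.54 0.53 0.49 0.36 0.33 0.4  0.5  0.53 0.54 0.58]
52 [312.4 239.1] 239 307 [0.52 0.53 0.51 0.53 0.47 0.27 0.22 0.27 0.46 0.54 0.53 0.54]
48 [312.5 237.9] 238 307 [0.52 0.54 0.51 0.53 0.47 0.32 0.17 0.23 0.42 0.52 0.54 0.53]
44 [312.6 236.6] 237 307 [0.54 0.54 0.55 0.54 0.51 0.31 0.19 0.22 0.38 0.52 0.55 0.53]
40 [312.7 235.4] 235 307 [0.53 0.52 0.54 0.55 0.48 0.31 0.21 0.21 0.3  0.43 0.55 0.53]
```

View pics/ov.png

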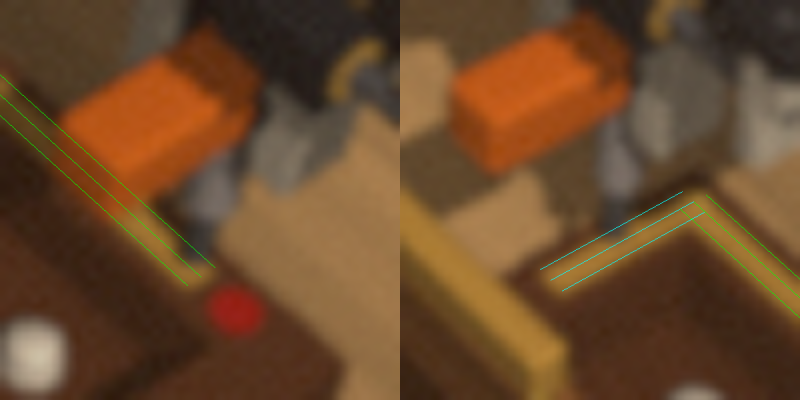

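The overlay shows the scene-view fit sitting about 0.6 px too far outward, because bright bench pixels were inside the search band. I refit with a narrow, re-centred band and compare with the tip pixels.

```bash
cat > fit2.py <<'E'
from fit import *
def legs(im,n,C,ranges,half=7.0,z=50.,it=4):
    """sample across strip in metric case frame; returns points world"""
    w=brassw(im).astype(np.float32); C=np.array(C,float)
    for _ in range(it):
        L=[[],[]]
        for leg,(a,b) in enumerate(ranges):
            for s in np.arange(a,b,2.):
                o=np.arange(-half,half+.01,.5)
                Q=[c2w(C,[-63+d,s] if leg==0 else [s,-98+d]) for d in o]
                px=np.array([proj(n,[*p,z]) for p in Q],np.float32)
                v=cv2.remap(w,px[:,0][None].copy(),px[:,1][None].copy(),cv2.INTER_LINEAR)[0]
                v=np.clip(v-v.min()-.3*(v.max()-v.min()),0,None)
                if v.sum()>0:
                    d=(v*o).sum()/v.sum(); L[leg].append(c2w(C,[-63+d,s] if leg==0 else [s,-98+d]))
        fp,sp=map(np.array,L)
        def inv(x,P):
            c,s_=np.cos(x[2]),np.sin(x[2]); return (P-x[:2])@np.array([[c,-s_],[s_,c]])
        f=lambda x:np.r_[inv(x,fp)[:,0]+63, inv(x,sp)[:,1]+98]
        C=least_squares(f,C,loss='soft_l1').x
        print(n,C.round(3),np.abs(f(C)).mean().round(2))
    return C
E
python3 - <<'E'
from fit2 import *
im={n:cv2.imread(f"pics/{n}0_raw.png")[:,:,::-1] for n in("top","scene")}
Ct=legs(im['top'],'top',[566,172.5,.039],((-85,60),(-50,-18)))
Cs=legs(im['scene'],'scene',[563.5,173,.038],((-85,60),(-50,-18)))
dt=(147.5,229.76); ds=(379.09,293.41)
def inv(x,P):
    c,s_=np.cos(x[2]),np.sin(x[2]); return (np.asarray(P)-x[:2])@np.array([[c,-s_],[s_,c]])
print('dot in case',inv(Ct,onz('top',dt,50)[:2]),inv(Cs,onz('scene',ds,50)[:2]))
# tip as seen: backproject observed lowest point at its height
for obs,T in(((374.5,286.6),[498.61,235.59,110.17]),((312.4,245.6),[535.2,72.36,110.67])):
    o=onz('scene',obs,T[2]-57); print('obs-pred',(o[:2]-T[:2]).round(2),'tip in case (scene relative)',inv(Cs,o[:2]).round(2), 'by top',inv(Ct,T[:2]).round(2))
c=cv2.imread('pics/scene5_3_raw.png');off=np.array([286,217]);c=cv2.resize(c[off[1]:off[1]+50,off[0]:off[0]+50],None,fx=12,fy=12,interpolation=cv2.INTER_CUBIC)
P=lambda p:tuple(int(v) for v in ((proj('scene',[*c2w(Cs,p),50])-off+.5)*12-.5))
for d in(-5,0,5): cv2.line(c,P([-63+d,70]),P([-63+d,-98]),(0,255,0),1); cv2.line(c,P([-63,-98+d]),P([-10,-98+d]),(255,255,0),1)
cv2.imwrite('pics/ov2.png',c)
E
```

```text
top [5.65606e+02 1.72424e+02 4.10000e-02] 0.06Traceback (most recent call last):
  File "<stdin>", line 3, in <module>
  File "fit2.py", line 11, in legs
    px=np.array([proj(n,[*p,z]) for p in Q],np.float32)
                 ~~~~^^^^^^^^^^
  File "h.py", line 11, in proj
    K,V=cal(n); p=V[:3,:3]@np.asarray(P,float)+V[:3,3]; q=K@np.array([p[0],-p[1],-p[2]]); return q[:2]/q[2]
        ~~~^^^
  File "h.py", line 4, in cal
    c=bot.get_calibration(n); K=np.array([[c['fx'],0,c['cx']],[0,c['fy'],c['cy']],[0,0,1]]); return K,np.array(c['view'])
ValueError: time passes only in moves, steps and waits
```

Too many calibration calls, so I'll cache the calibration.

```bash
sed -i 's/^def cal(n):/import functools\n@functools.lru_cache(None)\ndef cal(n):/' h.py
python3 - <<'E'
from fit2 import *
im={n:cv2.imread(f"pics/{n}0_raw.png")[:,:,::-1] for n in("top","scene")}
Ct=legs(im['top'],'top',[566,172.5,.039],((-85,60),(-50,-18)))
Cs=legs(im['scene'],'scene',[563.5,173,.038],((-85,60),(-50,-18)))
dt=(147.5,229.76); ds=(379.09,293.41)
def inv(x,P):
    c,s_=np.cos(x[2]),np.sin(x[2]); return (np.asarray(P)-x[:2])@np.array([[c,-s_],[s_,c]])
print('dot in case',inv(Ct,onz('top',dt,50)[:2]),inv(Cs,onz('scene',ds,50)[:2]))
for obs,T in(((374.5,286.6),[498.61,235.59,110.17]),((312.4,245.6),[535.2,72.36,110.67])):
    o=onz('scene',obs,T[2]-57); print('obs-pred',(o[:2]-T[:2]).round(2),'tip in case (scene relative)',inv(Cs,o[:2]).round(2), 'by top',inv(Ct,T[:2]).round(2))
c=cv2.imread('pics/scene5_3_raw.png');off=np.array([286,217]);c=cv2.resize(c[off[1]:off[1]+50,off[0]:off[0]+50],None,fx=12,fy=12,interpolation=cv2.INTER_CUBIC)
P=lambda p:tuple(int(v) for v in ((proj('scene',[*c2w(Cs,p),50])-off+.5)*12-.5))
for d in(-5,0,5): cv2.line(c,P([-63+d,70]),P([-63+d,-98]),(0,255,0),1); cv2.line(c,P([-63,-98+d]),P([-10,-98+d]),(255,255,0),1)
cv2.imwrite('pics/ov2.png',c)
print(bot.read_state()['t'])
E
```

```text
top [5.65606e+02 1.72424e+02 4.10000e-02] 0.06
top [5.65607e+02 1.72432e+02 4.10000e-02] 0.06
top [5.65607e+02 1.72432e+02 4.10000e-02] 0.06
top [5.65607e+02 1.72432e+02 4.10000e-02] 0.06
scene [5.63131e+02 1.72776e+02 4.20000e-02] 0.15
scene [5.63133e+02 1.72778e+02 4.20000e-02] 0.15
scene [5.63133e+02 1.72780e+02 4.20000e-02] 0.15
scene [5.63133e+02 1.72780e+02 4.20000e-02] 0.15
dot in case [-63.16499018  82.3442341 ] [-62.91972611  82.25122759]
obs-pred [-4.04  0.18] tip in case (scene relative) [-65.83  65.84] by top [-64.38  65.83]
obs-pred [-3.53 -1.24] tip in case (scene relative) [ -35.74 -100.24] by top [-34.45 -98.75]
15.45
```

View pics/ov2.png

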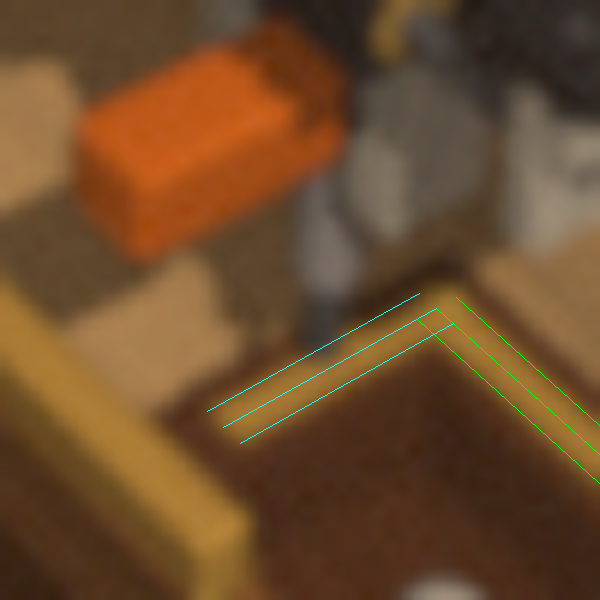

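The corrected overlay lines up with the brass. Scene-relative tip data gives the case at about (566.9, 173.3) and the top camera (565.6, 172.4), so I use (566.4, 173.0, 0.0415). Now the trace.

```bash
cat > C.py <<'E'
C=[566.4,173.0,.0415]
E
python3 - <<'E'
from h import *
from C import C
a=C[2]+np.pi/2
def fz(n=8):
    v=[]
    for _ in range(n): v.append(bot.read_state()['contact_force'][2]); bot.pause(.03)
    return np.mean(v)
p0,p1,p2=[c2w(C,p) for p in([-63,66],[-63,-98],[-11,-98])]
bot.line_to([*p0,116],velocity=150,ori=q(a)); bot.pause(.2); f0=fz(); st(f'f0 {f0:.2f}')
bot.line_to([*p0,102],velocity=25); bot.pause(.1); f1=fz(); st(f'f1 {f1:.2f} d {f1-f0:.2f}')
if 1.0<f1-f0<4.2:
    bot.line_to([*p1,102],velocity=32); st('corner'); f2=fz(4); print('d',f2-f0)
    bot.line_to([*p2,102],velocity=28); st('end'); bot.pause(.15); f3=fz(4); print('d',f3-f0)
    im=bot.camera('scene'); cv2.imwrite('pics/scene6_raw.png',im[:,:,::-1])
    u,v=map(int,proj('scene',[*p2,50])); crop(im,u-25,v-30,u+25,v+20,12,'pics/scene6.png')
    bot.line_to([*p2,150],velocity=100); st('up')
E
```

```text
f0 -1.54 t 17.18 tcp [500.77 236.16 116.  ] F [-0.18  0.61 -1.54] M [-0.   -0.05 -0.04] w 21.53
f1 1.29 d 2.83 t 18.26 tcp [500.79 236.41 102.13] F [ 0.08 -0.02  1.37] M [ 0.12  0.04 -0.06] w 21.69
corner t 23.53 tcp [507.52  72.47 101.99] F [0.28 1.18 1.14] M [0.56 0.02 0.05] w 21.66
d 2.6946085185122968
end t 25.68 tcp [559.51  74.66 102.12] F [-1.74  0.59  1.2 ] M [-0.07  0.51 -0.  ] w 22.13
d 2.359237340668698
up t 26.64 tcp [559.14  74.61 149.58] F [-0.53  0.47 -1.94] M [-0.03  0.03  0.  ] w 21.7
```

View pics/scene6.png

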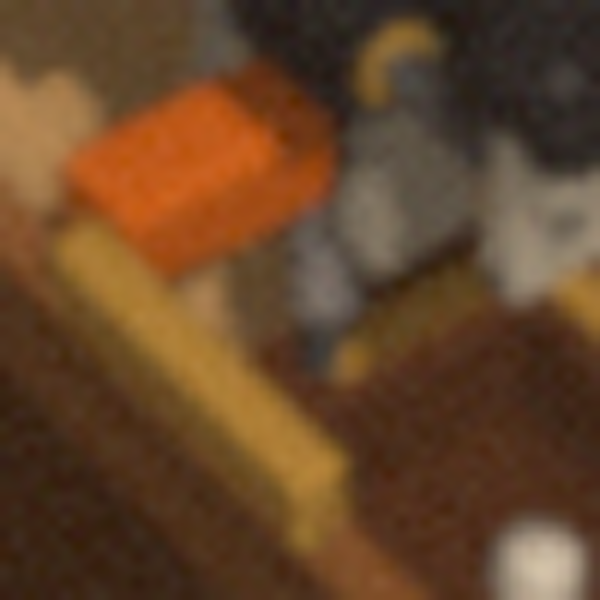

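The tip, at crop (320,368), is at the strip's plain end. I check how far along numerically, then carry the stylus back.

Run:
```python
from h import *
from C import C
p2=c2w(C,[-11,-98]); u,v=map(int,proj('scene',[*p2,50]))
Cs=[563.133,172.78,.042]
for y in(362,366,370):
  raw=(320.5/12-.5+u-25,y/12-.5+v-30); o=onz('scene',raw,50)
  c,s=np.cos(Cs[2]),np.sin(Cs[2]); print((o[:2]-Cs[:2])@np.array([[c,-s],[s,c]]))
# return
a=-0.30+np.pi/2
bot.line_to([*p2,210],velocity=150)
bot.move_ptp([557,-160,200],q(a)); bot.line_to([557,-160,105],velocity=120); bot.pause(.3); st()
im=bot.camera('scene'); r=proj('scene',[557,-160,96]); u,v=map(int,r); crop(im,u-40,v-45,u+40,v+35,8,'pics/scene7.png')
```

```text
[-10.94123222 -99.17703228]
[-10.30029535 -98.38016331]
[ -9.66043904 -97.58463778]
 t 29.37 tcp [ 557.24 -160.03  105.52] F [-1.15  0.51 -1.88] M [-0.08 -0.03  0.06] w 21.71
```

View pics/scene7.png

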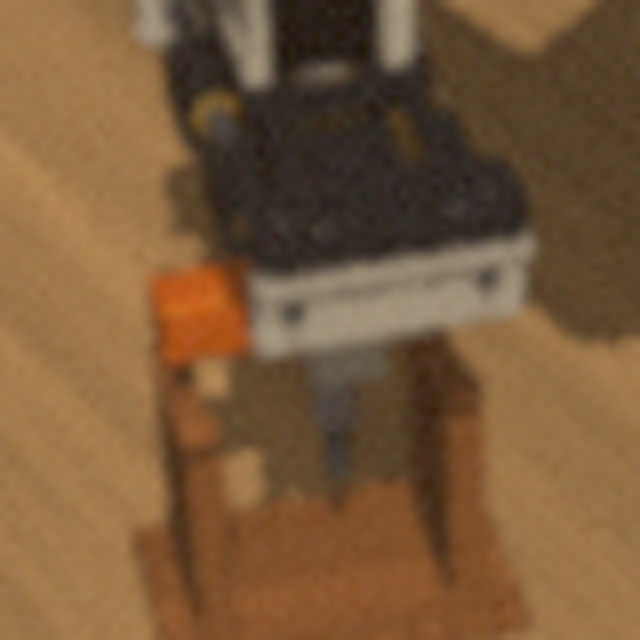

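The end point came out at (−10.3, −98.4) in the case frame, centred on the brass. The handle is now above both notches. Lowering and releasing.

Run:
```python
from h import *
bot.line_to([557,-160,90],velocity=60); bot.pause(.15); st()
bot.line_to([557,-160,77.3],velocity=30); bot.pause(.3); s=st('down')
if abs(s['contact_force'][2])<12 and np.abs(s['contact_force'][:2]).max()<10:
    bot.move_gripper(15,5); bot.move_gripper(50,5); bot.pause(.2); st('open')
    bot.line_to([557,-160,250],velocity=150); st('up')
    for n in('top','scene'):
        im=bot.camera(n); cv2.imwrite(f'pics/{n}8_raw.png',im[:,:,::-1]); r=proj(n,[557,-160,96]); u,v=map(int,r); crop(im,u-40,v-40,u+40,v+40,5,f'pics/{n}8.png')
    a=[cv2.imread(f'pics/{n}8.png') for n in('top','scene')]; cv2.imwrite('pics/8.png',np.hstack(a))
```

```text
t 29.97 tcp [ 557.17 -160.03   90.07] F [-0.1  -0.21 -1.12] M [ 0.   -0.02 -0.03] w 22.1
down t 30.84 tcp [ 557.   -160.03   77.21] F [ 0.6   0.08 -1.16] M [-0.    0.04 -0.  ] w 21.65
open t 31.96 tcp [ 557.   -159.99   77.28] F [-0.59  0.77  0.25] M [-0.01 -0.01  0.  ] w 50.08
up t 33.26 tcp [ 556.49 -159.92  248.99] F [-0.01 -0.14 -0.09] M [-0.05 -0.02  0.04] w 50.26
```

View pics/8.png

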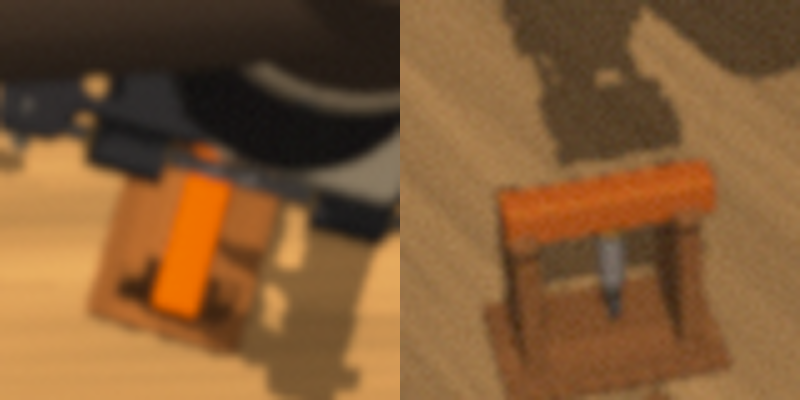

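The stylus is back in both notches: in the top crop the handle runs (205,155)–(178,315), and in the scene crop it is level at (610,200). Next the lid, which leans back at about 1.68 rad. I go over and behind it with closed fingers.

Run:
```python
from h import *
from C import C
a=C[2]+np.pi/2
P=lambda xh,z:[*c2w(C,[75+xh,0]),z]   # xh relative to hinge along case x
bot.line_to([557,-160,310],velocity=250)
bot.move_gripper(0,10)
bot.move_ptp(P(66,310),q(a)); bot.line_to(P(66,185),velocity=200); bot.pause(.2); st()
for n in('top','scene'):
    im=bot.camera(n); u,v=map(int,proj(n,P(40,150))); v=max(v,75);crop(im,max(u-75,0),v-75,u+75,v+75,2.6,f'pics/{n}9.png')
a=[cv2.resize(cv2.imread(f'pics/{n}9.png'),(390,390)) for n in('top','scene')]; cv2.imwrite('pics/9.png',np.hstack(a))
```

```text
t 37.07 tcp [707.96 179.06 186.76] F [-0.59 -0.25  0.39] M [-0.04 -0.03  0.01] w 0.45
```

View pics/9.png

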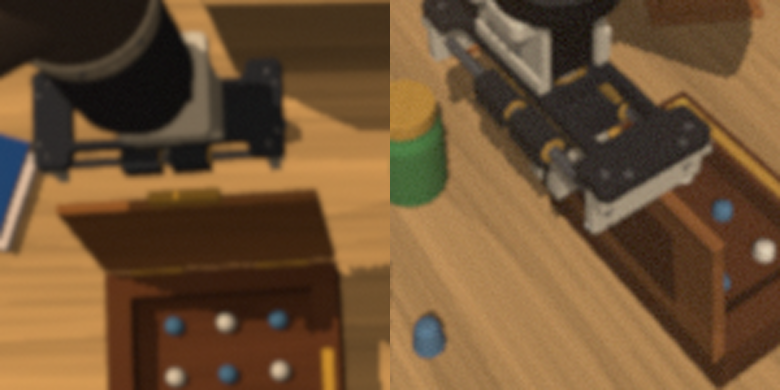

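The closed fingers are behind the upright lid, and the jar and blue thimble are clear. Pushing the lid along its arc.

Run:
```python
from h import *
from C import C
P=lambda xh,z:[*c2w(C,[75+xh,0]),z]
h=9.5; r=130
def tgt(th):
    if th>np.pi/2:
        return P(-165*np.cos(th)+10.5*np.sin(th)+h,50+r+10.5*np.cos(np.pi/2))
    return P(-r*np.cos(th)+10.5*np.sin(th)+h, 50+r*np.sin(th)+10.5*np.cos(th))
bot.line_to(tgt(1.76),velocity=60)
F=[]
for th in np.arange(1.65,0.35,-.13):
    bot.line_to(tgt(th),velocity=42); s=bot.read_state(); f=s['contact_force']; print(round(th,2),s['tcp_pos'].round(0),f.round(1))
    if np.linalg.norm(f)>20: print('STOP'); break
print(s['t'])
im=bot.camera('scene'); cv2.imwrite('pics/scene10.png',cv2.resize(im[:,:,::-1],(784,588)))
```

```text
1.65 [674. 178. 180.] [0.  0.4 0.7]
1.52 [654. 177. 180.] [0.5 0.7 0.7]
1.39 [637. 176. 180.] [ 0.1 -0.  -0.8]
1.26 [620. 175. 177.] [-0.4 -0.5  0.3]
1.13 [604. 175. 172.] [ 0.1 -0.6  0.4]
1.0 [589. 174. 165.] [-0.2  0.8  0.3]
0.87 [575. 173. 156.] [-0.2 -0.6  0.2]
0.74 [562. 173. 145.] [ 0.5  0.9 -0.5]
0.61 [550. 172. 133.] [ 0.1 -0.7  0.8]
0.48 [540. 172. 119.] [0.1 0.1 0.3]
43.175
```

View pics/scene10.png

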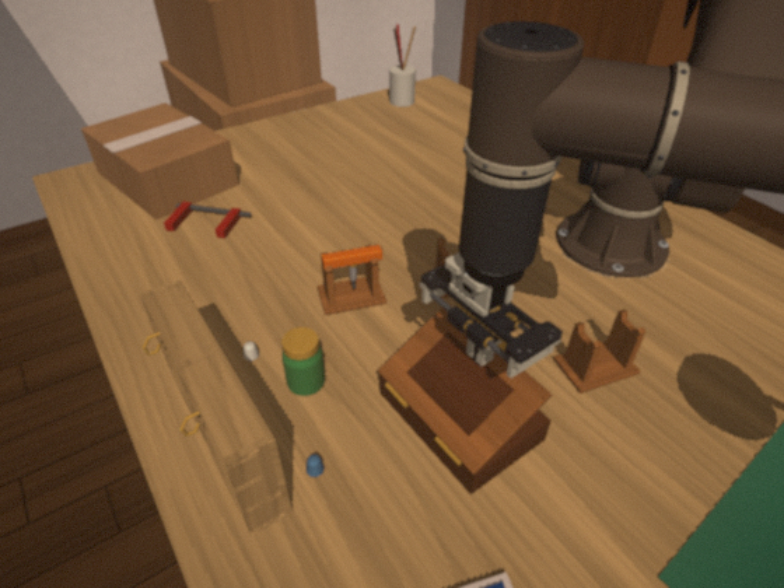

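The lid is following the fingers down, with everything else standing. Finishing the last half radian slowly.

Run:
```python
from h import *
from C import C
P=lambda xh,z:[*c2w(C,[75+xh,0]),z]
h=9.5; r=130
tgt=lambda th:P(-r*np.cos(th)+10.5*np.sin(th)+h, 50+r*np.sin(th)+10.5*np.cos(th))
for th in(.36,.25,.15,.07,.03,.01,0,-.006,-.012,-.018):
    bot.line_to(tgt(th),velocity=30 if th>.05 else 12); bot.pause(.05); s=bot.read_state(); f=s['contact_force']; print(th,s['tcp_pos'].round(1),f.round(1))
    if f[2]>7: break
bot.pause(.3)
bot.line_to([s['tcp_pos'][0],s['tcp_pos'][1],250],velocity=120)
bot.move_ptp([350,350,350],q(C[2]+np.pi/2)) if bot.solve_ik([350,350,350],q(C[2]+np.pi/2)) is not None else None
bot.pause(.3); st()
a=[]
for n in('top','scene'):
    im=bot.camera(n); cv2.imwrite(f'pics/{n}11_raw.png',im[:,:,::-1]); cv2.imwrite(f'pics/{n}11.png',cv2.resize(im[:,:,::-1],(784,588)))
```

```text
0.36 [532.7 171.5 105.5] [ 0.5 -0.4 -0.4]
0.25 [527.4 171.3  92.2] [ 0.5 -0.8  0.2]
0.15 [523.8 171.1  79.6] [-0.2  0.4 -0.2]
0.07 [521.8 171.   69.4] [-0.1  0.8 -0. ]
0.03 [521.2 171.1  64.3] [-0.5  0.4 -0.1]
0.01 [521.  171.1  61.7] [ 1.1  0.8 -0.5]
0 [521.1 171.2  60.8] [-1.2 -0.2  4.4]
-0.006 [521.1 171.2  60.7] [-3.6 -0.2 12.9]
 t 50.84 tcp [350.59 349.45 349.59] F [-1.29 -0.09  0.31] M [-0.05  0.05 -0.02] w 0.92
```

View pics/scene11.png

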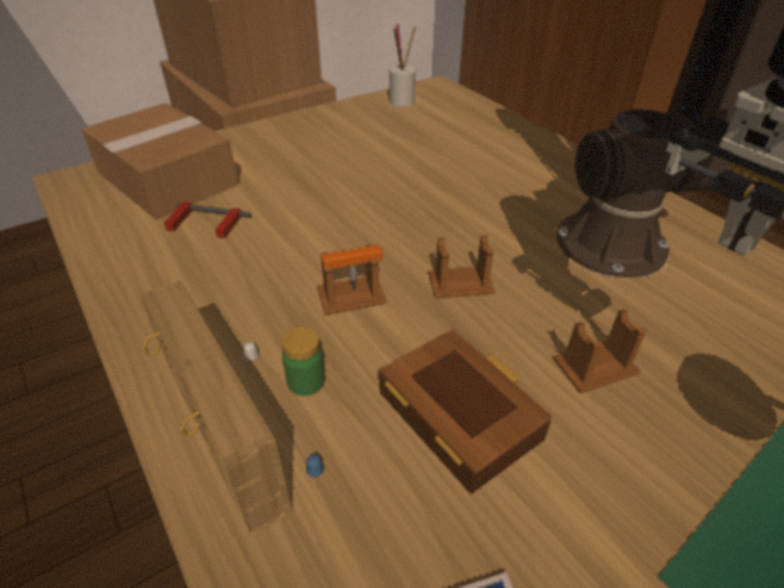

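View pics/top11.png

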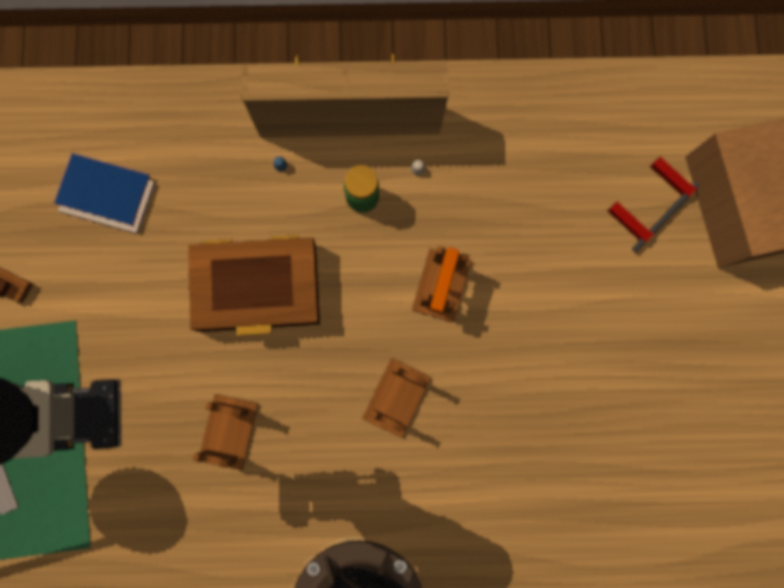

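Both views show the lid flat on the case, the stylus level in its cradle at top (443,280), and the jar at (362,188) and thimbles at (280,163) and (418,167) unmoved. The arm is clear, so I hand in.

Run:
```python
from h import *
bot.pause(.3); st(); print(bot.close_job())
```

```text
t 51.24 tcp [349.99 350.   350.  ] F [ 0.94 -0.73  0.36] M [ 0.03 -0.03 -0.05] w 0.06
the job is handed in; nothing more can be done
None
```

I traced the brass strip from the red-dot end round the corner to the plain end, put the stylus back in its cradle, closed the lid and handed in at 51.2 s. The job reports no verdict.

- **Trace:** I ran it at a mean of about 30 mm/s with roughly 5 mm of press commanded. The measured press force was 2.4 to 2.8 N, which means 5 to 6.4 mm pressed in. The last image put the tip at about (−10, −98) mm in the case frame, on the centre line at the plain end. I read force and position only at the stops, not continuously along the strip.
- **Stylus and lid:** The final images show the stylus level in both notches. The lid is flat on the case: the fingertips met firm resistance at z = 60.7 mm, the height expected for a closed lid.
- **Jar and thimbles:** They sit at the same pixels as at the start.
- **Disagreements:** The two cameras differed by about 3 mm on the case's x position. My first scene-camera fit of the strip was also pulled outward by bright bench pixels. I refitted it and corrected it by viewing the tip just above the brass before pressing. About 1 mm of uncertainty remained.

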